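# Inspect a barrier plate and tuck it under the test fixture's cover

## Robot

A 6-joint arm with a two-finger parallel gripper is mounted at the origin on the work surface. World frame = base frame: x ahead of the robot, y to its left, z up, the work surface at z = 0. Lengths are in m, angles in degrees, forces in N, time in s.
With the tool pointing down it reaches from about 0.35 to 0.875 m from the base axis. Payload 4.2 kg.
Tool frame: the origin (TCP) lies midway between the tips of the shut fingers; the grasp point (between the pads) lies 19 mm behind it; z points along the fingers, y is the line along which they close (so a half turn about z gives the same grasp; the last joint's range is limited). The gripper opens to 87 mm and grips with 3 to 60 N. Pads are 19 mm wide; open, the fingers measure 117 mm over their backs; the gripper's body (75 mm by 190 mm) begins 51 mm behind the grasp point.
Start: joints at [-62.189, 22.042, 0.453, 0, -68.411, -14.817], TCP at [0.141, -0.609, 0.223] pointing down, gripper open.
Joint ranges: [-179.83, 179.83], [-69.29, 118.12], [-61.27, 80.66], [-181.25, 117.63], [-171.15, -9.14], [-177.46, 177.46]. Speed limits (degrees/s): [159.86, 159.86, 180, 180, 180, 180].

## Interface

Orientations are given as [roll, pitch, yaw] about the fixed x, y, z axes, in that order (R = Rz(yaw) Ry(pitch) Rx(roll)).
In Python, from workcell import env gives the robot as it stands. The module is installed in compiled form; this text tells all that it offers. Calls block until the motion is done:
- env.goto(position, orientation): joint-space move of the TCP to a pose.
- env.move_straight(position, rotation=None, rate=0.15, force_limit=None): straight line of the TCP; rotation=None keeps the orientation; rate is the mean speed in m/s. With force_limit (N) it stops when the force on the tool has changed by that much, and returns True; else False.
- env.set_joints(angles): joint-space move.
- env.gripper_to(opening, grasp_force=None): opening from 0.0 (shut) to 1.0 (fully open); grasp_force is the grip in N (None keeps the last); returns when the fingers have stopped.
- env.dwell(seconds).
- env.inverse_kinematics(position, orientation): joint angles nearest the present ones, or None.
- env.read_state(): the state.
- env.grab_frame(name): name is "scene" or "top" or "wrist"; returns a dict with "image" (420x560x3 uint8, blue, green, red), "fx", "fy", "cx", "cy" (pixels), "position" and "orientation" of the camera in the world. Camera axes: x right, y up, looking along -z (the intrinsics and any distortion apply to the point x, -y, -z); pixel columns grow to the right and rows downward; lengths in m; the calibration is good to about 2 mm. A picture is of the moment at which its call begins. There is no depth.
A pose or a line that the arm cannot do raises env.Unreachable and nothing moves.
- env.close_job(): hands the job in; it is judged then, once.
Trained networks look in a picture, given as the dict that the camera call returned (one of the last four; its "shot" number tells which), for a name from the list of things; names that differ only in an ending like _2 or _b are one class to them, and where a whole thing is asked for, a point or a joint stands for the part that bears it (a point fixed in the world has none). Each returns a list of dicts, best first, with "score" (0 to 1); they miss things now and then, are a little off and sometimes report something else, mostly with a low value. They report only what shows in the picture. A call takes as long as a camera call. They do not tell look-alikes from the thing itself.
- env.search_frame(picture, thing): "xyz" ([x, y, z] in m, in world coordinates, good to about 4 mm: the middle of the surface that is visible of it).
- env.trace(picture, thing): "mask" (420x560 bool, what is visible of it).
The state is a dict: "clock": time; "joint_positions": joint angles; "qvel": joint speeds; "joint_torque": joint torques, N m; "position": TCP position; "tool_rot": TCP orientation; "force": force on the tool from outside, world axes, zero at the start; "wrist_torque": the same for the moment, N m; "opening": opening from 0.0 (shut) to 1.0 (fully open); "finger_force": force on a finger pad.
Only numpy, scipy, OpenCV 4.12 (cv2) and the standard library are available. Lean on these libraries where they do the work, as an engineer would, in place of code of your own. Each camera call takes 0.05 s, during which the arm holds its last target. There are 200 camera calls.

## Task

Pick up the white insulating plate by its upright fin and show it to the small inspection camera at lens height, about 10 cm in front of the lens and square to it, pausing about a second each time: first the end that has the brass stud, then its leading edge (the edge farther from the fin). Then lay the plate on the low metal test fixture and slide its leading edge about 25 mm under the front edge of the black hinged cover, centred and square, without lifting the cover. Finish still gripping the fin and holding the plate pressed flat on the fixture with about 10 newtons; do not let go, and leave everything else on the bench where it is.

Things in the scene. Friction and masses are not known exactly. Their poses are not given: they have to be found in the camera images.
- plate: Loose white plastic plate lying flat, 0.15 kg: a 5 mm slab, x -50 to +70 mm, y -55 to +55 mm, with an upright fin on top, 10 mm thick (x), 60 mm long (y), 40 mm high (its top 45 mm above the underside). Origin: on the underside below the fin's centre; z up. A brass stud, 10 mm across, 12 mm high, stands on the slab near its -y end, at (10, -45) mm.
- lead_edge (a point): Middle of the plate's leading edge (the 110 mm wide edge farther from the fin), at (70, 0, 2.5) mm in the plate's frame. Axes as the plate's.
- stud_end (a point): Middle of the plate's end face beside the brass stud, level with the fin, at (0, -55, 2.5) mm in the plate's frame. Axes as the plate's.
- fixture: Fixed aluminium block, 240 (x) by 170 mm (y), flat top (the bed) 30 mm above the bench. Origin: on the bench under the middle of the cover's front edge; x points in under the cover, roughly away from the robot; z up. Bed open from x = -130 mm to 0; beyond, the cover lies 9 mm above it on side rails, 150 mm clear between them. Rear end at x = 110 mm; all below 46 mm high. Brass discs are flush.
- cover_edge (a point): Middle of the cover's front edge, lower side, when shut: 39 mm above the bench, at (0, 0, 39) mm in the fixture's frame. The cover is a plain 4 mm slab 170 mm wide.
- cover (a joint): Angle of the black cover's hinge, along y at its rear, 95 mm behind its front edge: 0 shut on the rails, grows as the front edge is lifted (0.1 rad is 9 mm). Hinge free, the cover (0.12 kg) falls shut by its weight.
- camera: Fixed inspection camera on a post, 172 mm high, round foot 70 mm across. Origin: on the bench at the middle of the foot. It looks along its own -x, roughly towards the robot; the lens face is at x = -30 mm, lens axis 150 mm above the bench. Its dark head is 44 mm wide and high.
- view_spot (a point): Where a part's side is to be shown: on the lens axis, 100 mm in front of the lens, 150 mm above the bench, at (-130, 0, 150) mm in the camera's frame; axes as the camera's.
- screwdriver: Bystander: screwdriver lying on the bench in front of the fixture, to be left alone. Origin: on the bench under its middle.
- bottle: Bystander: small white bottle, 40 mm across, 90 mm high, standing between camera and fixture. Origin: centre of its underside.
- mug: Bystander: white mug, 80 mm across, 90 mm high. Origin: centre of its underside.
- reel: Bystander: black wire reel standing on its flange, 80 mm across, 58 mm high. Origin: centre of its underside.
- meter: Bystander: grey hand multimeter lying flat, 160 by 80 by 35 mm. Origin: centre of its underside.
- jar: Bystander: amber glass jar, 60 mm across, 70 mm high. Origin: centre of its underside.
Not all that is in view belongs to the job. What is shaped like the plate but pink is not meant. Leave any orange look-alike of the camera alone.

How it is judged:
By the outcome, as a careful person would: the job done as asked, in the order asked, and still so for the second after the job is handed in, while the arm keeps its last pose, push and grip.
It also fails if it takes over 58 s, if anything falls off the work surface, if the arm or the gripper's body presses on something with over 40 N, if the wrist force passes 120 N, or if a joint passes its speed limit or range.

## Working session

There is one attempt and no reset: what is moved stays moved. The work goes in short steps, each a Python script; the robot and the scene stay as the last script left them, time stands still between calls to the robot, and variables do not carry over. Pictures are saved under pics/ and viewed, at most 10 in all, crops included, and the job is handed in when it is done.

```bash
mkdir -p pics
cat > h.py <<'E'
import numpy as np, cv2
from scipy.spatial.transform import Rotation as R
from workcell import env
def ray(f,u,v):
    M=R.from_euler('xyz',f["orientation"],degrees=True).as_matrix()
    d=M@np.array([(u-f["cx"])/f["fx"],-(v-f["cy"])/f["fy"],-1]); return np.array(f["position"]),d
def atz(f,u,v,z):
    p,d=ray(f,u,v); return p+d*(z-p[2])/d[2]
def proj(f,P):
    M=R.from_euler('xyz',f["orientation"],degrees=True).as_matrix()
    q=(np.atleast_2d(P)-np.array(f["position"]))@M
    return np.c_[f["cx"]+f["fx"]*q[:,0]/-q[:,2], f["cy"]-f["fy"]*q[:,1]/-q[:,2]]
E
python3 - <<'E'
from h import *
ims=[]
for n in ("top","scene"):
    f=env.grab_frame(n); ims.append(f["image"]); cv2.imwrite(f"pics/{n}0.png",f["image"])
    print(n,{k:v for k,v in f.items() if k!="image"})
    for t in ("plate","fixture","cover","camera","bottle","screwdriver"):
        print(t,[(np.round(d["xyz"],3).tolist(),round(d["score"],2),np.round(proj(f,d["xyz"])[0]).tolist()) for d in env.search_frame(f,t)])
print(env.read_state())
E
```

```text
top {'fx': 479.07285971375165, 'fy': 479.07285971375165, 'cx': 284.13351697375134, 'cy': 203.45210938261403, 'position': array([ 0.38440708, -0.00893509,  1.55575914]), 'orientation': array([  5.82669844,   0.29475969, -90.37567608]), 'shot': 1}
plate [([0.448, -0.175, 0.008], 0.96, [338.0, 232.0]), ([0.263, -0.302, 0.006], 0.55, [379.0, 290.0])]
fixture [([0.602, 0.208, 0.033], 0.91, [218.0, 185.0])]
cover [([0.659, 0.204, 0.042], 0.7, [220.0, 167.0]), ([0.685, -0.189, 0.158], 0.42, [347.0, 150.0])]
camera [([0.799, -0.231, 0.154], 0.94, [360.0, 113.0]), ([0.687, -0.193, 0.164], 0.64, [348.0, 149.0])]
bottle [([0.744, -0.078, 0.062], 0.48, [307.0, 139.0])]
screwdriver [([0.418, 0.203, 0.025], 0.78, [220.0, 242.0]), ([0.602, 0.208, 0.029], 0.42, [219.0, 185.0])]
scene {'fx': 464.493568789485, 'fy': 464.493568789485, 'cx': 279.6919773702345, 'cy': 209.19737082763274, 'position': array([1.19295658, 0.7216807 , 0.75344716]), 'orientation': array([ 56.61902759,  -0.95120636, 136.79682603]), 'shot': 2}
plate [([0.45, -0.163, 0.005], 0.97, [254.0, 206.0]), ([0.27, -0.287, 0.003], 0.77, [27
[... 473 characters left out ...]
55.0])]
{'clock': 0.7, 'joint_positions': array([-6.21888654e+01,  2.20362992e+01,  4.51564728e-01, -3.42120036e-03,
       -6.84101601e+01, -1.48160863e+01]), 'qvel': array([ 0.09966153,  0.02317564, -0.02652525,  0.00162921,  0.093688  ,
       -0.04896794]), 'joint_torque': array([ 1.33811122e-04, -3.90326786e+01,  1.87584472e+01,  4.22368973e+00,
        1.54988759e-02, -1.65422142e-05]), 'position': array([ 0.1405644 , -0.60895003,  0.22259068]), 'tool_rot': array([-1.79995878e+02,  4.38106789e-03, -1.67006210e+02]), 'force': array([-0.45694012,  0.25286595,  0.30687557]), 'wrist_torque': array([-0.02268591, -0.00885391,  0.02975577]), 'finger_force': 0.0, 'opening': 0.9978660694323666}
```

View pics/top0.png

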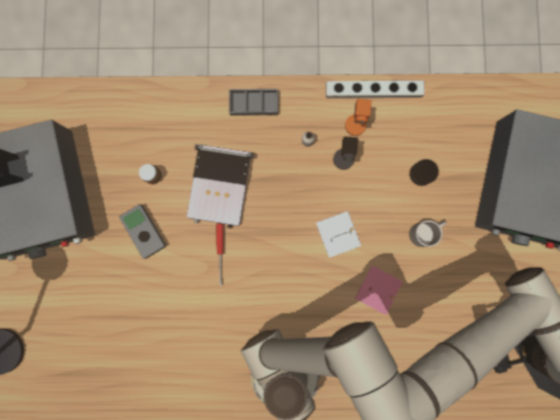

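View pics/scene0.png

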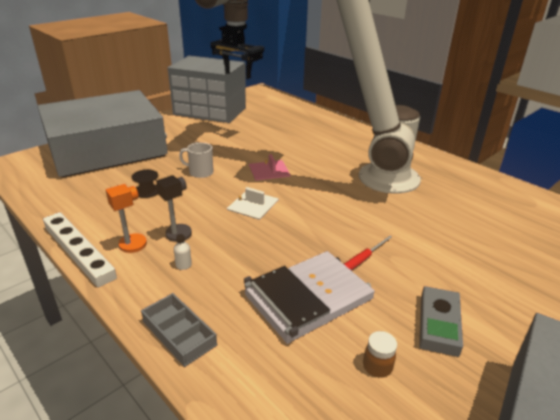

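The top view shows a white plate at (338,234) and a pink look-alike at (379,290). The black camera is at (346,150), an orange look-alike at (360,110), and the fixture at (220,185). I choose the white plate and the black camera, and I'll confirm them in one enlarged crop.

Run:
```python
from h import *
t=cv2.imread("pics/top0.png"); s=cv2.imread("pics/scene0.png")
def c(im,x,y,w): 
    h=w*3//4; return cv2.resize(im[y:y+h,x:x+w],(400,300),interpolation=cv2.INTER_CUBIC)
cv2.imwrite("pics/m.png",np.vstack([np.hstack([c(t,306,206,64),c(s,219,175,72)]),np.hstack([c(t,160,135,120),c(t,310,90,96)])]))
```

```text
(no output)
```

View pics/m.png

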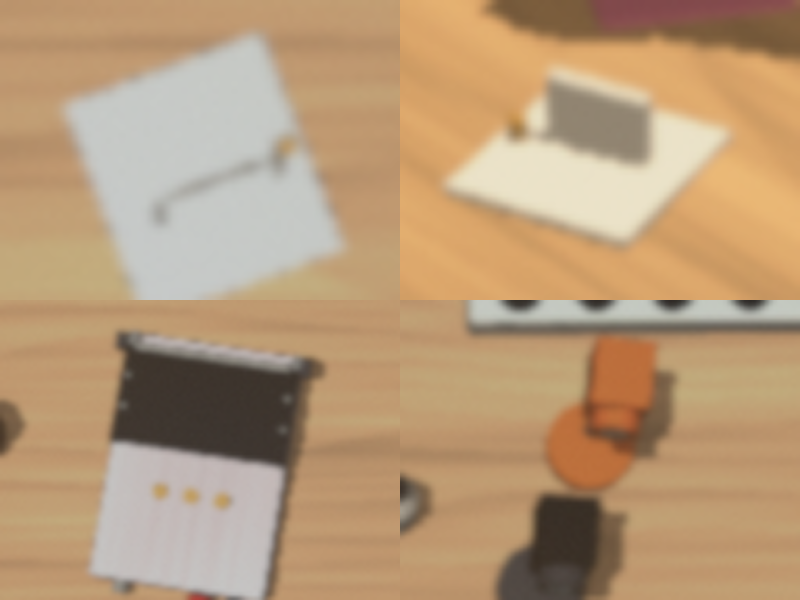

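The white plate has its stud on the right (-y). The stud sits slightly on the far side of the fin, so the leading edge is the far one (+x) and the yaw is about 20°. The black camera is the real one. Next I'll look from near with the wrist camera.

Run:
```python
from h import *
import pickle
fr={}
for n,p in (("cam",[0.56,-0.19,0.42]),("fix",[0.53,0.21,0.36]),("plate",[0.44,-0.16,0.30])):
    env.goto(p,[180,0,-90]); f=env.grab_frame("wrist"); fr[n]=f
    print(n,np.round(f["position"],3),np.round(f["orientation"],1),f["fx"],f["cx"],f["cy"])
    for t in {"cam":["camera","bottle"],"fix":["fixture","cover_edge","cover","screwdriver"],"plate":["plate","lead_edge","stud_end"]}[n]:
        print(t,[(np.round(d["xyz"],4).tolist(),round(d["score"],2),np.round(proj(f,d["xyz"])[0]).tolist()) for d in env.search_frame(f,t)])
    if n=="cam":
        g=env.search_frame(f,"view_spot"); print("vs",g)
pickle.dump(fr,open("fr.pkl","wb"))
r=lambda n:cv2.resize(fr[n]["image"],(400,300),interpolation=cv2.INTER_AREA)
cv2.imwrite("pics/w.png",np.vstack([np.hstack([r("cam"),r("fix")]),np.hstack([r("plate"),r("plate")*0])]))
s=env.read_state(); print(s["clock"],s["joint_positions"],s["force"])
```

```text
cam [ 0.561 -0.265  0.582] [-15.4  -0.  179.9] 304.1554486135312 282.15600698673296 201.0856940771042
camera [([0.8021, -0.2342, 0.161], 0.94, [104.0, 141.0]), ([0.6855, -0.201, 0.1654], 0.79, [191.0, 165.0])]
bottle [([0.741, -0.0856, 0.0581], 0.57, [183.0, 220.0])]
vs [{'xyz': [0.7973, -0.239, 0.1627], 'score': 0.92}, {'xyz': [0.6879, -0.1985, 0.1677], 'score': 0.85}]
fix [0.531 0.135 0.523] [-15.4   0.  179.9] 304.1554486135312 282.15600698673296 201.0856940771042
fixture [([0.6078, 0.2116, 0.0306], 0.84, [235.0, 166.0])]
cover_edge [([0.6043, 0.2001, 0.0278], 0.92, [237.0, 159.0])]
cover [([0.6632, 0.197, 0.0444], 0.62, [198.0, 158.0])]
screwdriver [([0.4201, 0.2076, 0.0232], 0.73, [350.0, 163.0]), ([0.6633, 0.1958, 0.0397], 0.48, [199.0, 157.0])]
plate [ 0.441 -0.233  0.463] [-1.540e+01  1.000e-01 -1.799e+02] 304.1554486135312 282.15600698673296 201.0856940771042
plate [([0.2641, -0.3023, 0.003], 0.93, [410.0, 66.0]), ([0.4451, -0.1775, 0.0049], 0.76, [280.0, 156.0])]
lead_edge [([0.263, -0.3013, 0.0047], 0.82, [411.0, 67.0]), ([0.4448, -0.1745, 0.0073], 0.56, [280.0, 158.0])]
stud_end [([0.4452, -0.1749, 0.0071], 0.92, [280.0, 158.0]), ([0.2687, -0.3033, 0.0025], 0.65, [406.0, 65.0])]
6.5167 [ 6.06416454e-02  3.59181814e+00 -1.26432288e+01  1.22879969e-04
 -7.37584649e+01  1.92534264e-02] [-0.49706331 -0.57598635 -0.17644166]
```

View pics/w.png

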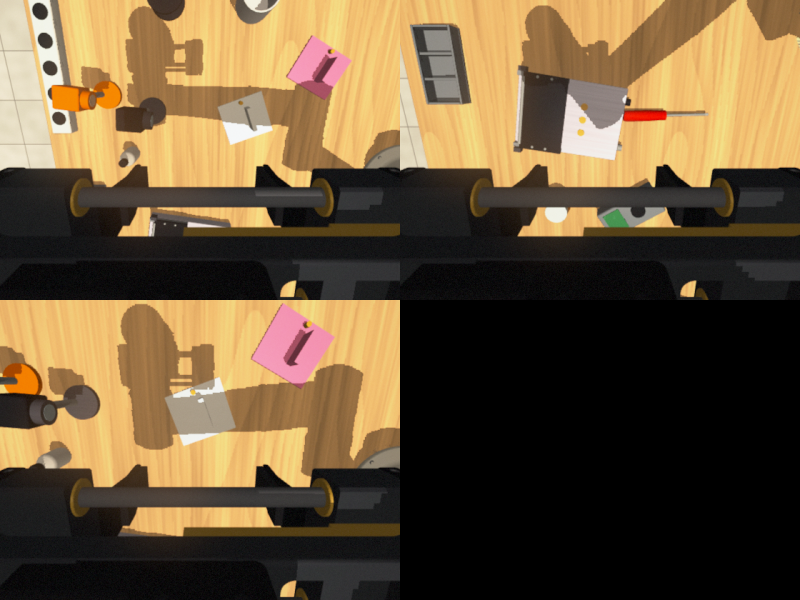

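The wrist images show the camera foot and lens at about (78,102) in the plate tile, the white plate at (200,112) and the fixture at (570,112). I'll fit outlines to the masks and view enlarged overlays.

```bash
cat > fit.py <<'E'
from h import *
import pickle
from scipy.optimize import minimize
fr=pickle.load(open("fr.pkl","rb"))
def box(x0,x1,y0,y1,z0,z1): return np.array([[x,y,z] for x in(x0,x1) for y in(y0,y1) for z in(z0,z1)])*1e-3
PL=[box(-50,70,-55,55,0,5),box(-5,5,-30,30,5,45)]
FX=[box(-130,110,-85,85,0,30),box(0,95,-85,85,30,43)]
CA=[np.array([[35*np.cos(a),35*np.sin(a),z] for a in np.arange(0,6.28,.2) for z in(0,8)])*1e-3]
def w(P,p): c,s=np.cos(p[2]),np.sin(p[2]); return P@np.array([[c,s,0],[-s,c,0],[0,0,1]])+[p[0],p[1],0]
def sil(f,parts,p,S=4):
    m=np.zeros((420*S,560*S),np.uint8)
    for P in parts: cv2.fillConvexPoly(m,cv2.convexHull(np.round(proj(f,w(P,p))*S+S/2).astype(np.int32)),1)
    return cv2.resize(m.astype(np.float32),(560,420),interpolation=cv2.INTER_AREA)
def fit(obs,parts,p0):
    c=lambda q:sum(np.abs(sil(f,parts,[q[0],q[1],q[2]])-m).sum()/m.sum() for f,m in obs)
    r=minimize(c,p0,method="Nelder-Mead",options=dict(initial_simplex=[p0]+[np.add(p0,d) for d in([.008,0,0],[0,.008,0],[0,0,.08])],xatol=1e-4,fatol=1e-5))
    return r.x,r.fun
def best(f,t,P):
    u=proj(f,P)[0]; ms=[d["mask"].astype(np.float32) for d in env.trace(f,t)]
    return min(ms,key=lambda m:np.hypot(*(np.argwhere(m).mean(0)[::-1]-u)))
E
python3 - <<'E'
from fit import *
tp=env.grab_frame("top")
res={}
for n,t,parts,p0 in (("plate","plate",PL,[.445,-.175,.35]),("fix","fixture",FX,[.625,.205,-.14])):
    z=.01 if n=="plate" else .03
    o=[(fr[n],best(fr[n],t,[p0[0],p0[1],z]))]
    print(n,o[0][1].sum())
    res[n]=fit(o,parts,p0); print(n,res[n])
    if n=="fix":
        o2=(tp,best(tp,t,[p0[0],p0[1],z])); print("top",fit([o2],parts,p0))
m=best(fr["plate"],"camera",[.69,-.2,.1]); print("cammask",np.argwhere(m).min(0),np.argwhere(m).max(0))
pickle.dump(res,open("res.pkl","wb"))
def ov(f,parts,p,P,wd):
    im=cv2.resize(f["image"],None,fx=4,fy=4,interpolation=cv2.INTER_CUBIC)
    for Q in parts or []: cv2.polylines(im,[cv2.convexHull(np.round(proj(f,w(Q,p))*4+2).astype(np.int32))],True,(0,0,255),1)
    u=(proj(f,P)[0]*4).astype(int); x=max(u[0]-wd*2,0); y=max(u[1]-wd*3//2,0); print("tile origin",x/4,y/4,wd)
    return cv2.resize(im[y:y+wd*3,x:x+wd*4],(400,300))
a=ov(fr["plate"],PL,res["plate"][0],[.445,-.175,0],130)
b=ov(fr["fix"],FX,res["fix"][0],[.625,.205,0],200)
c=ov(fr["plate"],None,None,[.69,-.2,.08],140)
d=ov(fr["cam"],None,None,[.68,-.2,.08],100)
cv2.imwrite("pics/o.png",np.vstack([np.hstack([a,b]),np.hstack([c,d])]))
E
```

```text
plate 5985.0
plate (array([ 0.43422692, -0.17796478,  0.34248326]), np.float64(0.021783625707030296))
fix 15942.0
fix (array([ 0.61428779,  0.20834061, -0.16529253]), np.float64(0.03277505934238434))
top (array([ 0.61331935,  0.20758336, -0.1551353 ]), np.float64(0.03637630119919777))
cammask [121   0] [180 140]
tile origin 215.0 108.25 130
tile origin 127.5 84.25 200
tile origin 12.25 92.25 140
tile origin 159.5 120.5 100
```

View pics/o.png

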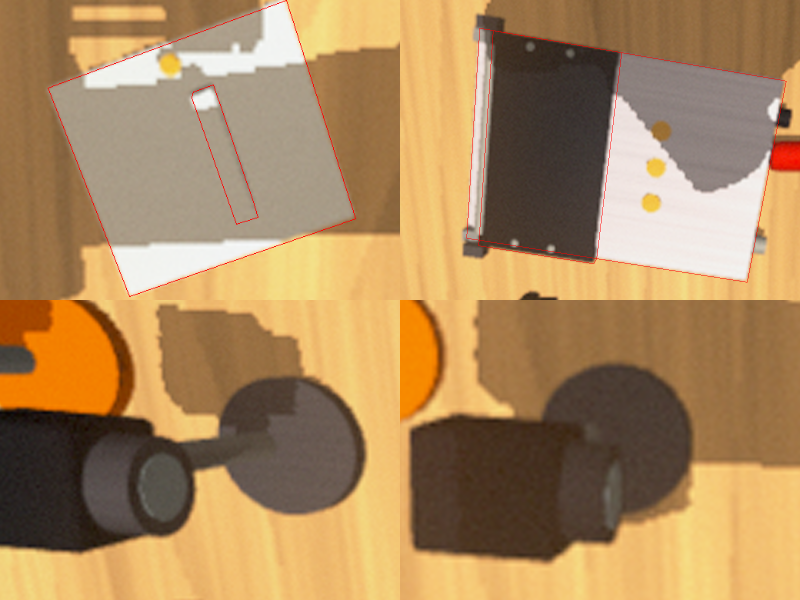

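The plate and fixture fits align well: plate (0.434,-0.178, 19.6°), fixture (0.614,0.208, about -9.2°). The camera foot shows at px (114,143) and the lens at (69,158) in the plate frame. I'll fit the camera silhouette over several views.

```bash
cat > camfit.py <<'E'
from fit import *
obs=[]
P0=[.68,-.2,.1]
obs.append((fr["cam"],best(fr["cam"],"camera",[.686,-.2,.165])))
obs.append((fr["plate"],best(fr["plate"],"camera",P0)))
for n in("scene","top"):
    f=env.grab_frame(n); obs.append((f,best(f,"camera",[.686,-.2,.15])))
a=np.arange(0,6.28,.25)
def parts(xf,xb,r,h):
    foot=np.array([[35*np.cos(t),35*np.sin(t),z] for t in a for z in(0,h)])*1e-3
    bar=np.array([[x,r*np.cos(t),150+r*np.sin(t)] for t in a for x in(-30,xf)])*1e-3
    post=np.array([[7*np.cos(t),7*np.sin(t),z] for t in a for z in(0,150)])*1e-3
    return [foot,bar,post,box(xf,xb,-22,22,128,172)]
def run(ob,q0):
    c=lambda q:sum(np.abs(sil(f,parts(*(q[3:]*100)),q[:3],2)-m).sum()/m.sum() for f,m in ob)
    st=np.diag([.006,.006,.15,.1,.15,.03,.03]); q0=np.array(q0,float)
    r=minimize(c,q0,method="Nelder-Mead",options=dict(initial_simplex=np.vstack([q0,q0+st]),maxfev=900,xatol=1e-4,fatol=1e-4))
    return r
q0=[atz(fr["cam"],214,155,.008)[0],atz(fr["cam"],214,155,.008)[1],-.1,-.12,.4,.15,.08]
print("foot",atz(fr["cam"],214,155,.008),atz(fr["plate"],114.1,143.3,.008),"lens",atz(fr["cam"],212.5,165.5,.15),atz(fr["plate"],68.9,157.7,.15))
for k in(obs,obs[:2],[obs[0]],obs[2:]):
    r=run(k,q0); print(np.round(r.x,4),np.degrees(r.x[2]),r.fun/len(k))
E
python3 camfit.py
```

```text
foot [ 0.68832553 -0.19640244  0.008     ] [ 0.68956416 -0.19611712  0.008     ] lens [ 0.65975166 -0.19836551  0.15      ] [ 0.66060598 -0.1931333   0.15      ]
[ 0.6911 -0.1967 -0.0464 -0.1406  0.3098  0.1558  0.0901] -2.6592073284860045 0.15516215562820435
[ 0.6909 -0.1964 -0.0475 -0.1422  0.3146  0.1714  0.0888] -2.7239256363383375 0.04508316516876221
[ 0.6906 -0.1962 -0.0306 -0.1634  0.3252  0.1601  0.0808] -1.7534614847820829 0.04253154247999191
[ 0.6911 -0.1996 -0.0513 -0.0798  0.2847  0.1538  0.0935] -2.939244242746181 0.23821541666984558
```

```bash
cat >> h.py <<'E'
def rot(v,deg): 
    a=np.radians(deg); return np.array([v[0]*np.cos(a)-v[1]*np.sin(a),v[0]*np.sin(a)+v[1]*np.cos(a)])
DZ=0.012   # TCP above plate underside
def pose(pl,z,yaw): return [pl[0],pl[1],z+DZ],[180,0,(yaw-90+180)%360-180]
CAM=np.array([.6905,-.1965]); CY=-2.5; VS=CAM+rot([-.13,0],CY)
E
python3 - <<'E'
from h import *
import pickle
p=pickle.load(open("res.pkl","rb"))["plate"][0]; y=np.degrees(p[2])
env.goto(*pose(p,.07,y)); env.move_straight(pose(p,0,y)[0],rate=.08,force_limit=8)
env.gripper_to(0,45); s=env.read_state(); print(s["opening"]*87,s["finger_force"],s["position"],s["tool_rot"],s["clock"])
env.move_straight(pose(p,.1475,y)[0],rate=.1)
f=env.grab_frame("wrist"); cv2.imwrite("pics/g.png",f["image"])
pickle.dump(f,open("g.pkl","wb")); s=env.read_state(); print(s["opening"]*87,s["force"],s["wrist_torque"],s["clock"])
for q,yy in((VS+rot([-.055,0],CY),CY+90),(VS+rot([-.07,0],CY),CY)):
    print(pose(q,.1475,yy),env.inverse_kinematics(*pose(q,.1475,yy)))
E
```

```text
9.67420934559883 44.99574361369014 [ 0.43419233 -0.17796936  0.01199412] [ 1.79997540e+02  4.21658931e-04 -7.03772978e+01] 10.1917
9.496756381274151 [ 0.4962862   0.0647937  -1.87269132] [ 0.05594682  0.13725107 -0.03424177] 11.8667
([np.float64(0.5056760790073563), np.float64(-0.18843041333741284), 0.1595], [180, 0, -2.5]) [-3.21211741e+00  1.69920700e+01 -1.68458490e+01  2.54444375e-14
 -5.61620810e+01  9.07121174e+01]
([np.float64(0.49069035568362845), np.float64(-0.1877761225269328), 0.1595], [180, 0, -92.5]) [ -3.23346028  15.67480459 -18.76251705   0.         -55.56267836
   0.73346028]
```

View pics/g.png

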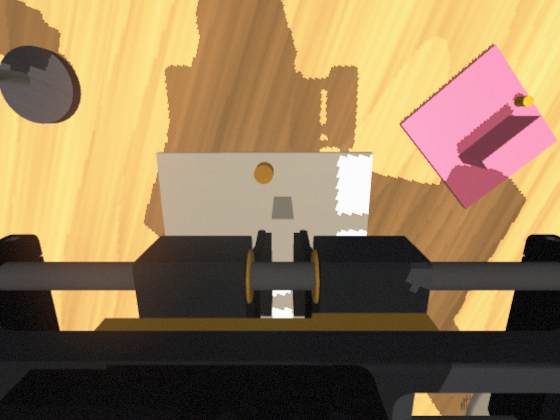

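The plate is held by the fin, level. Its stud-end edge runs from (158,153) to (373,152). I'll compare that with the model before showing.

Run:
```python
from h import *
import pickle
f=pickle.load(open("g.pkl","rb")); s=env.read_state(); y=s["tool_rot"][2]+90
for c in((70,-55,5),(-50,-55,5),(10,-45,17),(0,-30,45)):
    v=rot(np.array(c[:2])*1e-3,y); print(c,proj(f,[s["position"][0]+v[0],s["position"][1]+v[1],s["position"][2]-DZ+c[2]*1e-3])[0])
for k,(d,yy) in enumerate(((.055,CY+90),(.07,CY))):
    q=VS+rot([-d,0],CY); 
    if k: 
        b=VS+rot([-.09,0],CY); env.move_straight(pose(b,.1475,CY+90)[0],rate=.12); env.goto(*pose(b,.1475,yy)); env.move_straight(pose(q,.1475,yy)[0],rate=.1)
    else: env.goto(*pose(q,.1475,yy))
    s=env.read_state(); print(s["position"],s["tool_rot"],s["clock"])
    env.dwell(1.3)
    g=env.grab_frame("top"); g2=env.grab_frame("scene")
    cv2.imwrite(f"pics/show{k}.png",np.hstack([cv2.resize(g["image"][80:320,240:440],(400,480),interpolation=cv2.INTER_CUBIC),cv2.resize(g2["image"][120:280,100:234],(400,480),interpolation=cv2.INTER_CUBIC)]))
print(env.read_state()["clock"],env.read_state()["force"])
```

```text
(70, -55, 5) [156.23755002 153.02284862]
(-50, -55, 5) [373.11477913 153.02326922]
(10, -45, 17) [263.78047268 174.8291003 ]
(0, -30, 45) [283.05748157 219.26378084]
[ 0.5053702  -0.18839095  0.15922935] [-1.79996783e+02  4.09946085e-02 -2.55065508e+00] 12.975
[ 0.49074733 -0.18768181  0.159208  ] [ 1.79959580e+02  1.28329238e-02 -9.24957137e+01] 16.5667
17.9667 [ 0.40773589 -0.48740198 -0.34417768]
```

View pics/show1.png

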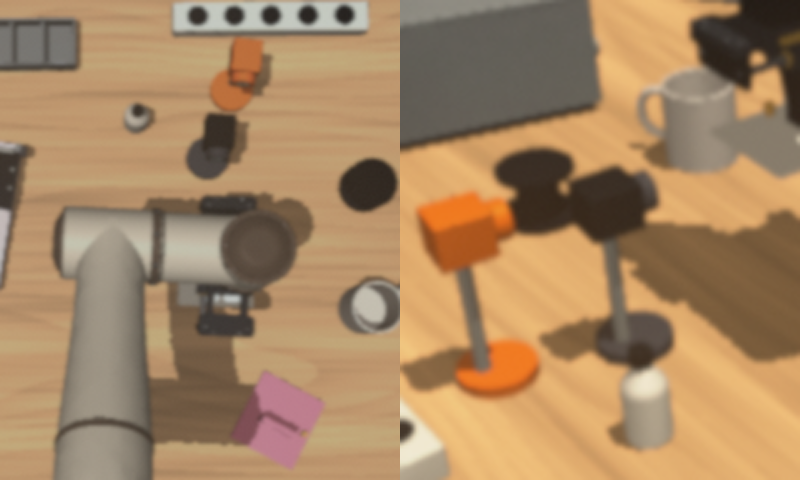

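The lead edge was shown, and the model matched the grasp within 1–2 px. Nothing else was disturbed: the black and orange cameras and the bottle stand as before. Now to the fixture, checking from near above it.

Run:
```python
from h import *
import pickle
F=pickle.load(open("fr.pkl","rb"))["fix"]
for a,b,z in(((237,110.25),(225.5,215.25),.043),((320,124.25),(301,224.75),.03)):
    A,B=atz(F,*a,z),atz(F,*b,z); d=B-A; print(A,B,(A+B)/2,np.linalg.norm(d),np.degrees(np.arctan2(-d[0],d[1])))
FX=np.array([.6143,.2083]); FY=-9.3
q=FX+rot([-.085,0],FY)
env.goto(*pose(q,.075,FY)); env.dwell(.3)
f=env.grab_frame("wrist"); im=f["image"].copy(); s=env.read_state(); print(s["position"],s["tool_rot"],s["clock"])
def W(c): v=FX+rot(np.array(c[:2])*1e-3,FY); return [*v,c[2]*1e-3]
for P in([(0,-85,43),(0,85,43)],[(0,-85,43),(95,-85,43)],[(0,-85,30),(-130,-85,30),(-130,85,30)]):
    cv2.polylines(im,[np.round(proj(f,np.array([W(c) for c in P]))).astype(np.int32)],False,(0,0,255),1)
cv2.imwrite("pics/f.png",cv2.resize(im,(800,600),interpolation=cv2.INTER_CUBIC))
```

```text
[0.59967358 0.12509878 0.043     ] [0.62547763 0.29187704 0.043     ] [0.6125756  0.20848791 0.043     ] 0.16876266398299172 -8.795105209860743
[0.47199447 0.14602209 0.03      ] [0.49924121 0.31334679 0.03      ] [0.48561784 0.22968444 0.03      ] 0.16952857494922632 -9.248725579989355
[0.53064256 0.22155306 0.08716623] [-1.79987978e+02  1.16059711e-02 -9.93520107e+01] 19.8583
```

View pics/f.png

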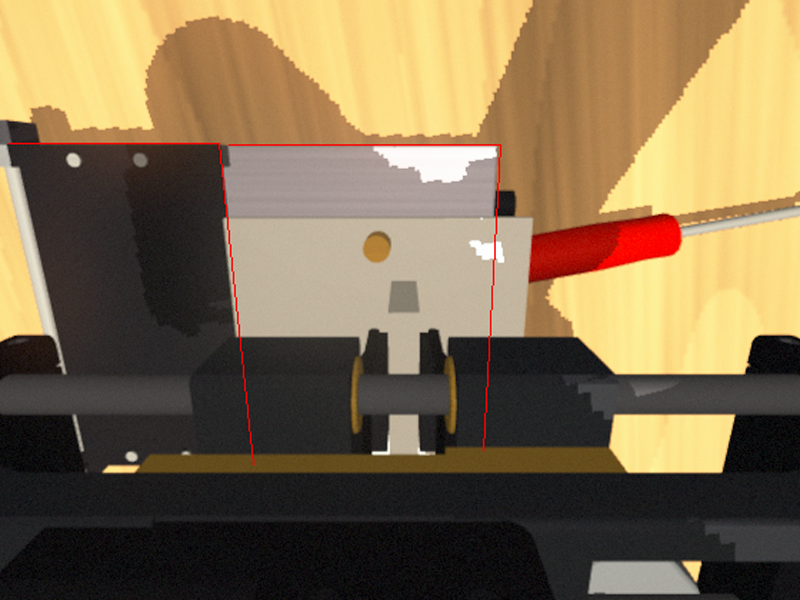

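The overlay matches the near view: cover edge at (220,145), bed front corner at (500,145). The screwdriver lies clear in front, at (605,245). Next I lower until contact, slide in and press.

Run:
```python
from h import *
FX=np.array([.6138,.2083]); FY=-9.2
P=lambda x,z: pose(FX+rot([x,0],FY),z,FY)
env.move_straight(*P(-.081,.036),rate=.08)
f0=env.read_state()["force"]
print(env.move_straight(P(-.081,.024)[0],rate=.02,force_limit=3))
s=env.read_state(); z=s["position"][2]-DZ; print("touch z",z,s["force"]-f0,s["clock"])
zb=max(.0285,min(z,.0315))
env.move_straight(P(-.081,zb+.0012)[0],rate=.03)
print(env.move_straight(P(-.045,zb+.0012)[0],rate=.03,force_limit=6))
s=env.read_state(); print(s["position"],s["force"]-f0,s["clock"])
np.save("f0.npy",np.r_[f0,zb])
f=env.grab_frame("wrist"); cv2.imwrite("pics/in.png",cv2.resize(f["image"],(800,600)))
```

```text
True
touch z 0.030024599059357542 [-0.19095896 -0.04655633  4.37679277] 20.9167
False
[0.56918247 0.2155264  0.0432144 ] [-0.26455007 -2.20516199 -0.09861396] 22.5167
```

View pics/in.png

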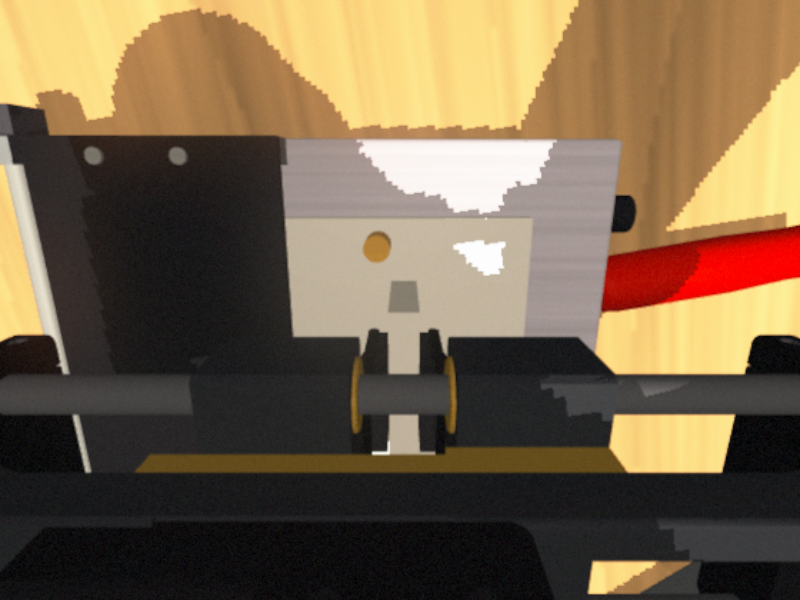

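The plate is under the cover by about 25 mm, its edge against the cover line at (287,220), and the cover is shut. Now I press to about 10 N.

Run:
```python
from h import *
a=np.load("f0.npy"); f0=a[:3]
FX=np.array([.6138,.2083]); FY=-9.2
P=lambda z: pose(FX+rot([-.045,0],FY),z,FY)
def F():
    r=[]
    for _ in range(4): env.dwell(.06); r.append(env.read_state()["force"]-f0)
    return np.mean(r,0)
z=.0306
for i in range(14):
    env.move_straight(P(z)[0],rate=.01); f=F(); print(round(z,5),np.round(f,2),round(env.read_state()["position"][2]-DZ,5))
    e=10-f[2]
    if abs(e)<.7: break
    z-=np.clip(e*6e-5,-.0004,.0004)
env.dwell(.5); s=env.read_state(); print(F(),s["position"],s["tool_rot"],s["opening"]*87,s["finger_force"],s["clock"])
g=env.grab_frame("wrist"); cv2.imwrite("pics/end.png",g["image"])
d=cv2.absdiff(cv2.resize(cv2.imread("pics/in.png"),(560,420)),g["image"]); print(d[90:230].mean())
```

```text
0.0306 [-0.13 -0.8   0.13] 0.03063
0.0302 [ 0.09 -0.98  0.15] 0.03021
0.0298 [-0.8  -1.31  2.81] 0.03005
0.0294 [-2.21 -1.42  6.77] 0.03004
0.02921 [-2.3  -1.84  8.17] 0.03001
0.0291 [-2.82 -1.78  8.07] 0.03002
0.02898 [-2.81 -1.24  8.5 ] 0.03003
0.02889 [-3.21 -1.74  9.28] 0.03001
0.02885 [-3.4  -1.88  8.92] 0.03002
0.02878 [-3.71 -1.57  9.71] 0.03002
[-3.48384885 -2.04486393  9.48516534] [0.56941377 0.21550989 0.04199283] [ 1.79963737e+02 -4.54824542e-02 -9.91897098e+01] 10.031188177155663 44.99798853881657 27.9
3.7737414965986393
```

```bash
python3 -c "
from h import *
print(env.close_job())"
```

```text
the job is handed in; nothing more can be done
None
```

The job is handed in at about 28 s of the 58 s limit: I showed the stud end and then the leading edge to the black camera, each for over a second. The plate now lies about 25 mm under the shut cover, with the fin still gripped and the plate pressed flat with about 9.5 N.

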